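# Hold the vial chiller's sprung shutter half open with the probe in its port

### The arm

A 6-joint arm with a two-finger parallel gripper is mounted at the origin on the work surface. World frame = base frame: x ahead of the robot, y to its left, z up, the work surface at z = 0. Lengths are in m, angles in rad, forces in N, time in s.
With the tool pointing down it reaches from about 0.2 to 0.875 m from the base axis. Payload 3.4 kg.
Tool frame: the origin (TCP) lies midway between the tips of the shut fingers; the grasp point (between the pads) lies 19 mm behind it; z points along the fingers, x is the direction in which the jaws open and shut, and the axes are right-handed (so a half turn about z gives the same grasp; the last joint's range is limited). The gripper opens to 94 mm and grips with 3 to 60 N. Pads are 16 mm wide; open, the fingers measure 119 mm over their backs; the gripper's body (75 mm by 177 mm) begins 78 mm behind the grasp point.
Start: joints at [-1.347, 0.276, 1.505, -0, 1.361, -0.121], TCP at [0.194, -0.541, 0.176] pointing down, gripper open.
Joint ranges: [-2.89, 2.89], [-0.75, 2.08], [0.22, 2.7], [-1.18, 4.32], [0.11, 2.71], [-2.7, 2.7]. Speed limits (rad/s): [2.57, 2.57, 3.14, 3.14, 3.14, 3.14].

### API

Orientations are given as a 3x3 rotation matrix whose columns are the frame's x, y, z axes.
In Python, from rig import status, optics, workorder gives the robot as it stands.
- The arm moves only by the shell command python3 -m crank 'ROWS' [FORCE]. ROWS is JSON, a list of rows, each a list of 3 entries, a list of its own where there are three numbers: the shift along the tool's x, y, z in cm, then the turn, a rotation vector about the tool's x, y, z in degrees, then the gripper command: -1 is shut, 1 is fully open, values between are in proportion. A call has 1 to 10 rows; each row shifts and turns the commanded pose from where the row before left it, along the tool's axes as they then stand; what a row does not reach is not made up. A row lasts 1/10 s, in which the tool goes at most 50 mm and 8.59 degrees, less where a joint would pass 70% of its speed; a pose out of reach is approached as far as the arm can. A call with a gripper value outside its range is refused whole. The fingers move at their own pace and stop on an object; FORCE is the grip in N (left out, the last holds). Time passes only in rows, so rows that do not move let the fingers close. It gives the time, the measured TCP pose, the force and the opening at its end, in the units of the state.
- status.get_state(): the state, without advancing time (a new reading comes with each control period).
- optics.capture(name): name is "scene" or "top" or "wrist"; returns the picture (384x512x3 uint8, red, green, blue); there is no depth.
- optics.camera_info(name): a dict with "fx", "fy", "cx", "cy" (pixels), "rvec" (rotation vector, rad) and "tvec" (3), from world to camera coordinates, as OpenCV has them; the wrist camera has in their place "hand_eye" (4x4, takes a point from camera to tool coordinates, whose origin is the TCP and whose axes are the tool frame's). Camera axes: x right, y down, z forward; pixel columns grow to the right and rows downward; lengths in m; the calibration is good to about 2 mm. A picture is of the moment at which its call begins: read the wrist's pose just before it. camera_info takes no time and is no camera call.
- workorder.hand_in(): hands the job in, once; it reports no verdict.
The state is a dict: "time_s": time; "qpos": joint angles; "qvel": joint speeds; "tau": joint torques, N m; "ee_pos": TCP position; "tcp_rot": TCP orientation; "wrist_force": force on the tool from outside, world axes, zero at the start; "torque": the same for the moment, N m; "grip_width": finger opening in m.
Only numpy, scipy, OpenCV 4.12 (cv2) and the standard library are available. Lean on these libraries where they do the work, as an engineer would, in place of code of your own. Each camera call takes 0.05 s, during which the arm holds its last target.

### The job

Set up the vial chiller's open-shutter temperature check: take the temperature probe out of its small foam stand, push its stem fully home in the round port on top of the chiller and let go of it. Only then slide the chiller's sprung shutter by its upright tab to half of its travel, where the tab lines up with the long middle rib on the rails and only one row of vials is uncovered; never pull it wide open, and leave the vials in the foam tray where they are. Finish while still holding the shutter there with the gripper: it springs shut if let go.

Things in the scene. Friction and masses are not known exactly. Their poses are not given: they have to be found in the camera images.
- chiller: fixed white bench chiller, 200 (x) x 300 (y) x 90 (z) mm, origin at the centre of its underside. Its flat top carries the shutter between two aluminium rails along its y (12 mm high, at x = +-68 mm) with two steel spring tubes outside the rails, and the port at y = -115 mm. Under the shutter a window (x +-50 mm, y -70 to +20 mm) shows two rows of vials. Its place and yaw vary.
- port (a point): centre of the mouth of the probe port, flush with the chiller's top, 90 mm above the table: a round vertical hole 10 mm wide and 56 mm deep in a 40 mm square aluminium plate. Axes as the chiller's.
- tab (a point): centre of the shutter's upright black tab, which moves with the shutter; axes as the chiller's. The tab is 40 (x) x 12 (y) x 40 (z) mm, on a 5 mm thick aluminium shutter plate 123 (x) x 100 (y) mm; the plate's upper face is 20 mm below this point, the tab's top 20 mm above it. A thin cross bar on the plate marks the tab's line towards both rails. With the shutter shut the tab stands at x = 0, y = +5 mm of the chiller, 116 mm above the table.
- shutter (a joint): travel of the shutter along the chiller's +y (away from the port), in m: 0 shut, 0.08 wide open, 0.04 half. Ribs on the rails mark shut, half (the long one) and wide open. A spring pushes it shut: about 2 N at the start of travel, 8 N at half, 14 N at the end; it returns by itself when let go.
- probe_head (a point): centre of the temperature probe's head; z points up the probe. The head is a white upright cylinder 22 mm in diameter and 44 mm high; below it a steel stem 7 mm in diameter and 50 mm long with a tapered tip (72 mm from this point to the tip). About 40 to 85 g. At the start it stands with its head resting on the stand's top, this point 82 mm above the table; fully home in the port the underside of its head rests on the chiller's top, this point 22 mm above the port's mouth.
- stand: fixed off-white foam block, 80 x 80 x 60 mm, origin at the centre of its underside, with one central hole 10 mm wide in which the probe stands. It may be on either side of the chiller; the foam tray is on the other side.
- tray: fixed off-white foam tray, 140 (x) x 110 (y) x 45 (z) mm, origin at the centre of its underside, holding three loose vials that must be left alone.
- vial0_mid (a point): middle of a loose capped glass vial, 22 mm wide and 46 mm high, standing in the foam tray with its upper 26 mm showing; leave alone.
- vial1_mid (a point): middle of a loose capped glass vial, 22 mm wide and 46 mm high, standing in the foam tray with its upper 26 mm showing; leave alone.
- vial2_mid (a point): middle of a loose capped glass vial, 22 mm wide and 46 mm high, standing in the foam tray with its upper 26 mm showing; leave alone.
- probe: the same probe; this origin is at the tip of its stem, z up the probe.

How it is judged:
On the way, in this order (a step that is already met when the one before it is completed fails the run):
1. the probe is fully home in the port and let go, the shutter still shut (z of probe_head in the frame of port between 0.015 and 0.026 m and horizontal distance between probe_head and port below 0.007 m and angle between probe_head's own z axis and vertical below 0.12 rad and contact force between the fingers and probe below 0.3 N and value of joint shutter below 0.01 m), for 0.2 s.
2. the gripper holds the shutter at half travel (z of probe_head in the frame of port between 0.015 and 0.026 m and horizontal distance between probe_head and port below 0.007 m and angle between probe_head's own z axis and vertical below 0.12 rad and value of joint shutter between 0.033 and 0.047 m and contact force between the fingers and shutter above 3 N), for 0.5 s.
At the end, for the whole second after the job is handed in: The probe stands upright (within 0.12 rad) in the port with its head within 4 mm of the chiller's top and within 7 mm of the port's axis, not touched by the fingers, and the fingers hold the shutter with more than 3 N at 40 mm of travel, within 7 mm either way (all of step 2 and contact force between the fingers and probe below 0.3 N); the arm keeps its last pose, push and grip.
It fails at once if the shutter is pulled wide open (beyond 68 mm of its 80 mm) (value of joint shutter above 0.068 m).
It fails at once if a vial in the foam tray is moved by more than 20 mm (distance of any of vial0_mid, vial1_mid, vial2_mid from where it was at the start of the episode above 0.02 m).
It also fails if it takes over 59 s, if anything falls off the work surface, if the arm or the gripper's body presses on something with over 40 N, if the wrist force passes 120 N, or if a joint passes its speed limit or range.

## Working session

There is one attempt and no reset: what is moved stays moved. The work goes in short steps, Python scripts to look and compute and a shell command to move; the robot and the scene stay as the last step left them, time stands still between calls to the robot, and variables do not carry over. Pictures are saved under pics/ and viewed, and the job is handed in when it is done.

```bash
mkdir -p pics; ls; python3 - <<'E'
from rig import status, optics
import cv2
print(status.get_state())
for n in ["scene","top","wrist"]:
    print(n,optics.camera_info(n)); 
    im=optics.capture(n); cv2.imwrite(f"pics/{n}0.png",im[:,:,::-1])
E
```

```text
pics
{'time_s': 0.0, 'qpos': array([-1.34699946e+00,  2.76588854e-01,  1.50607330e+00,  9.86032128e-06,
        1.36065249e+00, -1.21010647e-01]), 'qvel': array([-0.00270173, -0.00049246, -0.00058156,  0.00023672,  0.00052883,
       -0.00055636]), 'tau': array([-9.06754340e-04, -4.04587269e+01, -2.37230837e+01,  7.00112432e-02,
        3.47327488e-02, -1.24473868e-04]), 'ee_pos': array([ 0.19422321, -0.54059277,  0.1751321 ]), 'tcp_rot': array([[ 3.38013267e-01, -9.41141271e-01, -3.72762954e-04],
       [-9.41139795e-01, -3.38013402e-01,  1.68118155e-03],
       [-1.70822822e-03, -2.17439618e-04, -9.99998517e-01]]), 'wrist_force': array([-0.00198844, -0.26038743,  0.88806941]), 'torque': array([-0.04129315, -0.0556793 ,  0.01370435]), 'grip_width': 0.09370419203631429}
scene {'fx': 427.8893512358976, 'fy': 427.8893512358976, 'cx': 257.20060257185287, 'cy': 185.3769407293477, 'rvec': array([ 1.62496686,  1.81201082, -0.8523479 ]), 'tvec': array([ 0.06152603, -0.27612244,  1.51831475])}
top {'fx': 385.5094480525541, 'fy': 385.5094480525541, 'cx': 261.1817440528801, 'cy': 196.92488841915656, 'rvec': array([ 2.2089878 , -2.22621141,  0.05545116]), 'tvec': array([1.13337580e-03, 5.07891709e-01, 1.23178638e+00])}
wrist {'fx': 274.96870838952765, 'fy': 274.96870838952765, 'cx': 248.83067459425226, 'cy': 193.55967424883949, 'hand_eye': array([[ 9.99999933e-01, -1.37801954e-04,  3.38666459e-04,
         3.23182594e-04],
       [ 4.74253112e-05,  9.67318986e-01,  2.53562571e-01,
        -7.28649338e-02],
       [-3.62539913e-04, -2.53562538e-01,  9.67318928e-01,
        -2.07797117e-01],
       [ 0.00000000e+00,  0.00000000e+00,  0.00000000e+00,
         1.00000000e+00]])}
```

View pics/scene0.png

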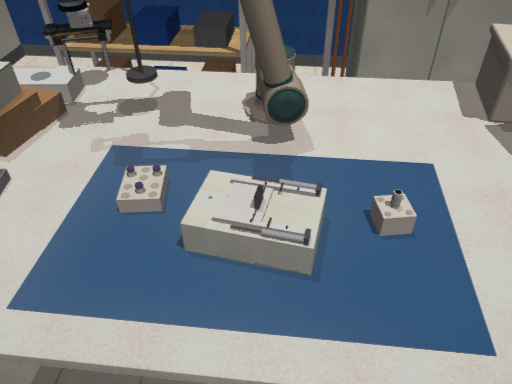

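View pics/top0.png

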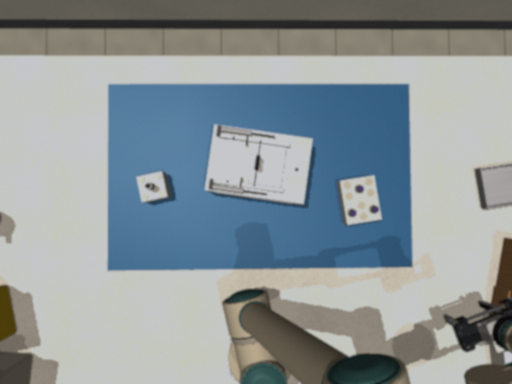

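View pics/wrist0.png

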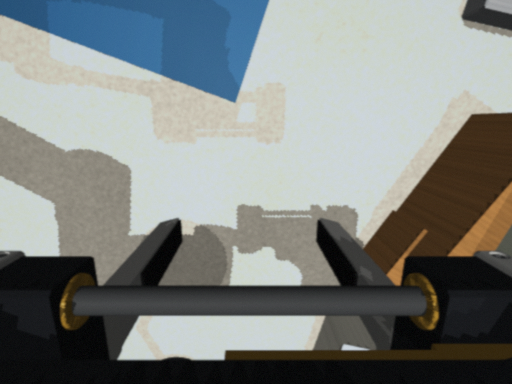

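Top view: stand near (152,187), chiller around (260,165) with its port on the right (296,169), tray at (360,200). I'll enlarge the crops.

```bash
python3 - <<'E'
import cv2
a=cv2.imread('pics/top0.png')
cv2.imwrite('pics/t1.png',cv2.resize(a[115:215,195:325],None,fx=6,fy=6,interpolation=cv2.INTER_CUBIC))
cv2.imwrite('pics/t2.png',cv2.resize(a[160:215,125:185],None,fx=10,fy=10,interpolation=cv2.INTER_CUBIC))
a=cv2.imread('pics/scene0.png')
cv2.imwrite('pics/s1.png',cv2.resize(a[165:275,180:335],None,fx=5,fy=5,interpolation=cv2.INTER_CUBIC))
cv2.imwrite('pics/s2.png',cv2.resize(a[180:245,360:425],None,fx=9,fy=9,interpolation=cv2.INTER_CUBIC))
E
```

```text
(no output)
```

View pics/t1.png

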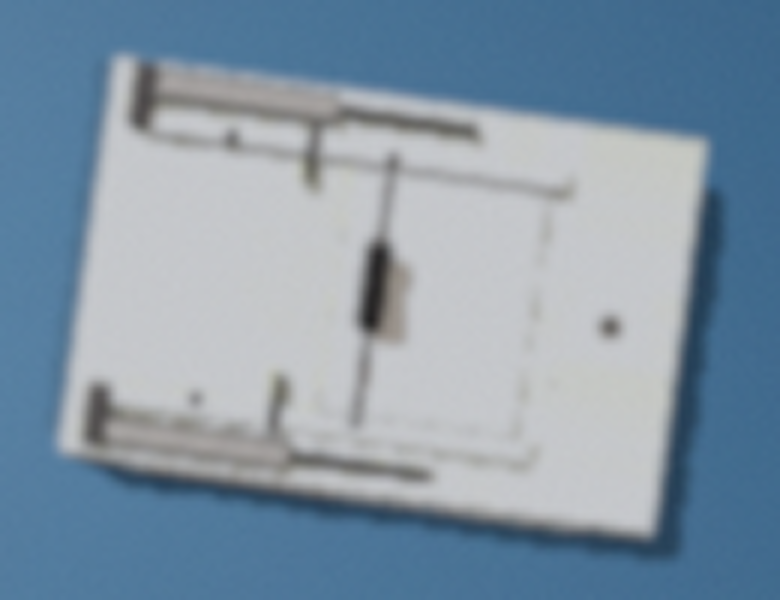

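View pics/t2.png

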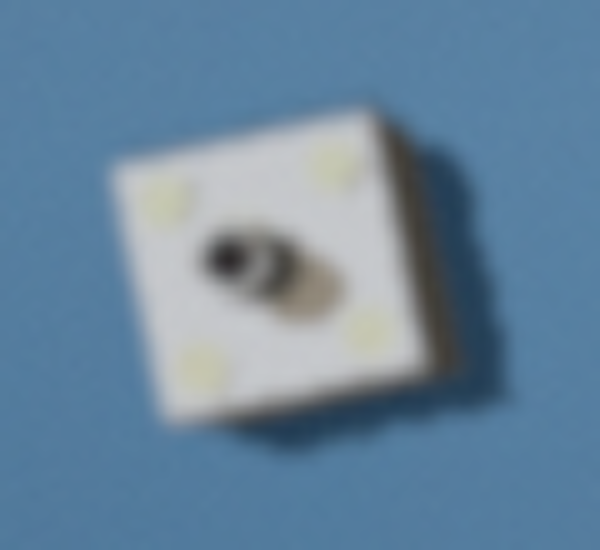

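View pics/s1.png

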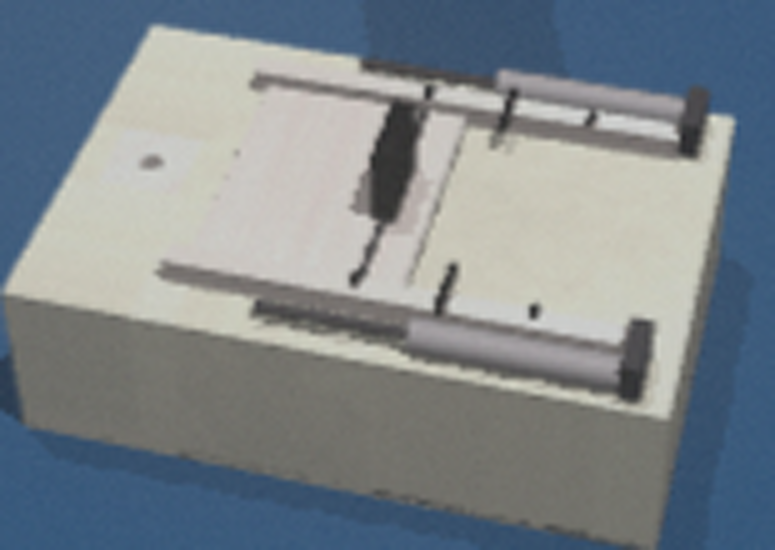

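View pics/s2.png

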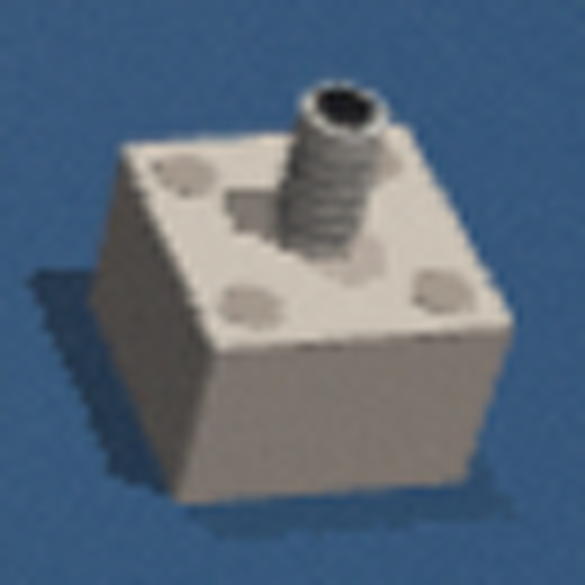

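```bash
cat > h.py <<'E'
import numpy as np, cv2
from scipy.optimize import least_squares
from scipy.spatial.transform import Rotation as R
from rig import status, optics
CI={n:optics.camera_info(n) for n in ("scene","top")}
def pose(ci):
    if 'rvec' in ci: return cv2.Rodrigues(np.array(ci['rvec']))[0],np.array(ci['tvec'])
def wristpose(s):
    H=np.array(optics.camera_info('wrist')['hand_eye']); T=np.eye(4);T[:3,:3]=s['tcp_rot'];T[:3,3]=s['ee_pos']
    M=np.linalg.inv(T@H); return M[:3,:3],M[:3,3]
def ray2plane(ci,uv,z,RT=None):
    Rm,t=RT or pose(ci); uv=np.asarray(uv,float).reshape(-1,2)
    d=np.c_[(uv[:,0]-ci['cx'])/ci['fx'],(uv[:,1]-ci['cy'])/ci['fy'],np.ones(len(uv))]@Rm
    c=-Rm.T@t; k=(z-c[2])/d[:,2]; return c+d*k[:,None]
def crop(uv,s,x0,y0): return (np.asarray(uv,float)+.5)/s-.5+[x0,y0]
def fit(model,obs):
    # model local xy, obs world xy -> x,y,yaw
    m=np.asarray(model);o=np.asarray(obs)
    f=lambda p:(m@np.array([[np.cos(p[2]),np.sin(p[2])],[-np.sin(p[2]),np.cos(p[2])]])+p[:2]-o).ravel()
    r=least_squares(f,[*o.mean(0),np.arctan2(*(o[0]-o[-1])[::-1])*0]); return r.x,r.fun.reshape(-1,2)
E
python3 - <<'E'
from h import *
np.set_printoptions(precision=4,suppress=True)
m=[(.1,.15),(.1,-.15),(-.1,-.15),(-.1,.15)]
def rep(n,corn,s,x0,y0,ports,tab):
    W=ray2plane(CI[n],crop(corn,s,x0,y0),.09)[:,:2]; p,r=fit(m,W); print(n,p,np.degrees(p[2]),'\n',r)
    c,sn=np.cos(p[2]),np.sin(p[2]); Q=np.array([[c,-sn],[sn,c]])
    print(' port fit',p[:2]+Q@[0,-.115],'seen',ray2plane(CI[n],crop(ports,s,x0,y0),.09))
    print(' tab fit',p[:2]+Q@[0,.005],'seen top',ray2plane(CI[n],crop(tab,s,x0,y0),.136))
rep('top',[(115,58),(708,140),(657,540),(62,455)],6,195,115,(610,326),(374,285))
# scene: corner order: +x is far (toward? camera) determined by pixels
ci=CI['scene']; print(ray2plane(ci,crop([(152,27),(735,118),(668,418),(5,292)],5,180,165),.09))
rep('scene',[(668,418),(5,292),(152,27),(735,118)],5,180,165,(151,162),(404,105))
ms=[(.04,.04),(.04,-.04),(-.04,-.04),(-.04,.04)]
W=ray2plane(CI['top'],crop([(112,165),(372,105),(430,375),(165,422)],10,125,160),.06)[:,:2];print('stand',fit(ms,W))
print('head top',ray2plane(CI['top'],crop((232,257),10,125,160),.104),ray2plane(ci,crop((345,105),9,360,180),.104))
W=ray2plane(ci,crop([(125,145),(408,128),(512,322),(215,350)],9,360,180),.06);print(W,W.mean(0))
E
```

```text
top [ 0.6039  0.0049 -0.1431] -8.19892575162367 
 [[-0.0009 -0.0008]
 [-0.0012 -0.0001]
 [ 0.002   0.0004]
 [ 0.0001  0.0004]]
 port fit [ 0.5875 -0.1089] seen [[ 0.5891 -0.1073  0.09  ]]
 tab fit [0.6047 0.0098] seen top [[0.6049 0.0115 0.136 ]]
[[ 0.4896 -0.1276  0.09  ]
 [ 0.5317  0.1693  0.09  ]
 [ 0.7288  0.1395  0.09  ]
 [ 0.6851 -0.1552  0.09  ]]
scene [ 0.6088  0.0065 -0.1444] -8.271285166044127 
 [[ 0.0005  0.001 ]
 [ 0.0011 -0.0011]
 [-0.0013  0.0001]
 [-0.0003  0.    ]]
 port fit [ 0.5922 -0.1073] seen [[ 0.5925 -0.1075  0.09  ]]
 tab fit [0.6095 0.0115] seen top [[0.5925 0.0141 0.136 ]]
stand (array([0.5417, 0.3337, 0.2009]), array([[-0.0003, -0.0008],
       [-0.0022, -0.0001],
       [ 0.0023,  0.0016],
       [ 0.0001, -0.0006]]))
head top [[0.542  0.3333 0.104 ]] [[0.5423 0.3345 0.104 ]]
[[0.5129 0.2878 0.06  ]
 [0.4977 0.3662 0.06  ]
 [0.5736 0.3817 0.06  ]
 [0.5922 0.3035 0.06  ]] [0.5441 0.3348 0.06  ]
```

```bash
python3 -m crank '[[[0,0,-2],[0,0,7],1],[[0,0,-2],[0,0,7],1],[[0,0,-2],[0,0,7],1],[[0,0,-2],[0,0,7],1],[[-3.5,-2.4,0],[0,0,0],1],[[-3.5,-2.4,0],[0,0,0],1],[[-3.5,-2.4,0],[0,0,0],1],[[-3.5,-2.4,0],[0,0,0],1],[[-3.5,-2.4,0],[0,0,0],1],[[-3.5,-2.4,0],[0,0,0],1]]'
python3 -m crank '[[[-3.5,-2.4,0],[0,0,0],1],[[-3.5,-2.4,0],[0,0,0],1],[[-3.5,-2.4,0],[0,0,0],1],[[-3.5,-2.4,0],[0,0,0],1],[[-3.5,-2.4,0],[0,0,0],1],[[-3.5,-2.4,0],[0,0,0],1],[[-3.5,-2.4,0],[0,0,0],1],[[-3.1,-1.8,0],[0,0,0],1],[[0,0,0],[0,0,0],1]]'
python3 - <<'E'
from h import *
s=status.get_state();print(s)
im=optics.capture('wrist')
import pickle;pickle.dump(s,open('w1.pkl','wb'))
cv2.imwrite('pics/w1.png',im[:,:,::-1])
E
```

```text
time_s: 1.15
ee_pos: [0.3678, -0.3525, 0.2558]
tcp_rot: [[-0.144, -0.99, -0.0], [-0.99, 0.144, 0.0], [-0.0, 0.0, -1.0]]
wrist_force: [0.0, 0.0, -0.1]
grip_width: 0.0939
time_s: 2.05
ee_pos: [0.5928, -0.1038, 0.2549]
tcp_rot: [[-0.138, -0.99, -0.0], [-0.99, 0.138, 0.002], [-0.002, 0.0, -1.0]]
wrist_force: [-0.4, 0.2, -0.1]
grip_width: 0.094
{'time_s': 2.05, 'qpos': array([-0.29036627,  0.28618676,  1.29838949,  0.00209164,  1.55774155,
        1.4193323 ]), 'qvel': array([-0.05677376, -0.0268067 ,  0.03122662, -0.06769495,  0.0198535 ,
       -0.0344814 ]), 'tau': array([  1.23478632, -42.07610965, -25.74739873,   0.37966711,
        -0.22364013,   0.21179358]), 'ee_pos': array([ 0.59278637, -0.10378301,  0.25485763]), 'tcp_rot': array([[-1.38483917e-01, -9.90364678e-01, -9.59716190e-05],
       [-9.90362290e-01,  1.38483369e-01,  2.21151346e-03],
       [-2.17691434e-03,  4.01305719e-04, -9.99997550e-01]]), 'wrist_force': array([-0.4235648 ,  0.20038062, -0.10154563]), 'torque': array([-0.05231908,  0.03157784,  0.04070127]), 'grip_width': 0.09399567542019158}
```

View pics/w1.png

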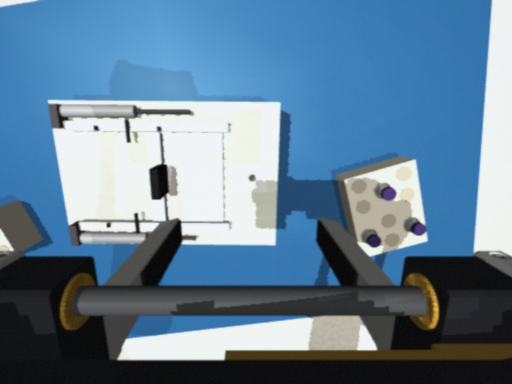

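```bash
python3 -m crank '[[[0,0,0],[0,0,0],1]]'
python3 - <<'E'
from h import *
import pickle
s=status.get_state();print(s['ee_pos'],s['qvel'])
im=optics.capture('wrist')
pickle.dump(s,open('w2.pkl','wb'))
cv2.imwrite('pics/w2.png',im[:,:,::-1])
cv2.imwrite('pics/w2c.png',cv2.resize(im[90:250,40:300,::-1],None,fx=3,fy=3,interpolation=cv2.INTER_CUBIC))
cv2.imwrite('pics/w2d.png',cv2.resize(im[158:198,232:272,::-1],None,fx=14,fy=14,interpolation=cv2.INTER_CUBIC))
E
```

```text
time_s: 2.2
ee_pos: [0.59, -0.1079, 0.2555]
tcp_rot: [[-0.143, -0.99, -0.001], [-0.99, 0.143, -0.001], [0.001, 0.001, -1.0]]
wrist_force: [-0.7, -0.6, -0.3]
grip_width: 0.0942
[ 0.58997947 -0.10788142  0.25551856] [-0.02138838 -0.01309323  0.00345452  0.00252738  0.0010245   0.00199878]
```

View pics/w2c.png

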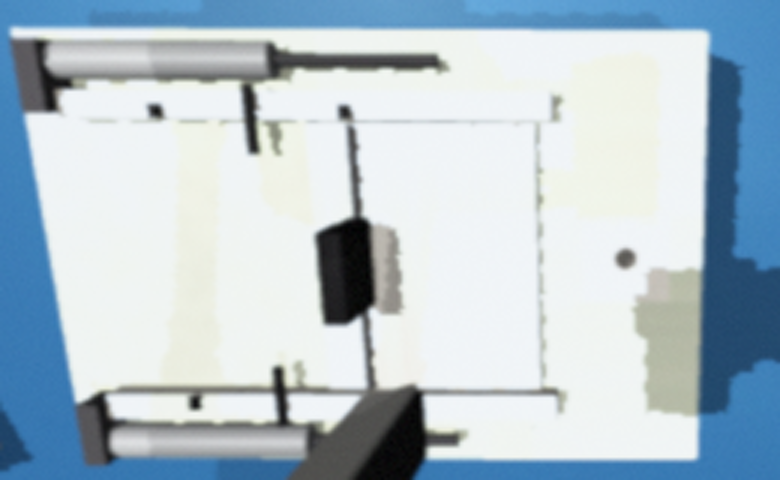

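View pics/w2d.png

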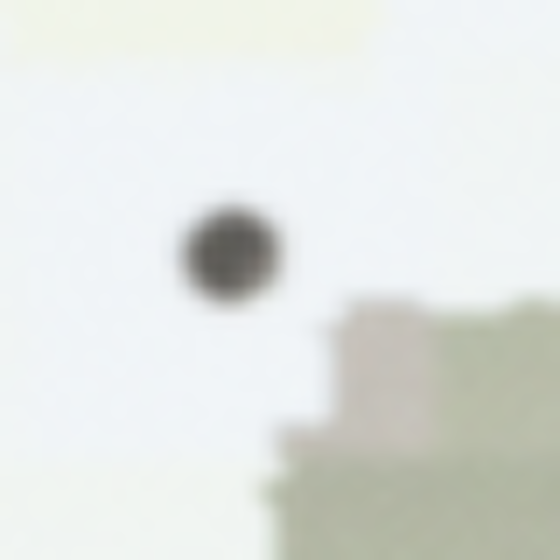

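```bash

python3 - <<'E'
from h import *
import pickle
np.set_printoptions(precision=4,suppress=True)
s=pickle.load(open('w2.pkl','rb'));ci=optics.camera_info('wrist');RT=wristpose(s)
print('port',ray2plane(ci,crop((231,254),14,232,158),.09,RT))
W=ray2plane(ci,crop([(11,31),(709,31),(698,459)],3,40,90),.09,RT);print(W)
d=W[0]-W[1];print(np.degrees(np.arctan2(d[0],d[1])),np.linalg.norm(d), np.linalg.norm(W[1]-W[2]))
E
```

```text
port [[ 0.5906 -0.1077  0.09  ]]
[[ 0.7264  0.1387  0.09  ]
 [ 0.6835 -0.1577  0.09  ]
 [ 0.4862 -0.1287  0.09  ]]
8.228633076405886 0.29944399648743203 0.1994473207572618
```

```bash
python3 -m crank '[[[-3.6,0.9,0],[0,0,0],1],[[-3.6,0.9,0],[0,0,0],1],[[-3.6,0.9,0],[0,0,0],1],[[-3.6,0.9,0],[0,0,0],1],[[-3.6,0.9,0],[0,0,0],1],[[-3.6,0.9,0],[0,0,0],1],[[-3.6,0.9,0],[0,0,0],1],[[-3.6,0.9,0],[0,0,0],1],[[-3.6,0.9,0],[0,0,0],1],[[-3.6,0.9,0],[0,0,0],1]]'
python3 -m crank '[[[-3.6,1.1,0],[0,0,0],1],[[-3.5,1,0],[0,0,0],1],[[0,0,0],[0,0,0],1],[[0,0,0],[0,0,0],1]]'
python3 - <<'E'
from h import *
import pickle
s=status.get_state();print(s['ee_pos'],s['qvel'],s['qpos'])
im=optics.capture('wrist')
pickle.dump(s,open('w3.pkl','wb'))
cv2.imwrite('pics/w3.png',im[:,:,::-1])
cv2.imwrite('pics/w3c.png',cv2.resize(im[130:230,190:310,::-1],None,fx=6,fy=6,interpolation=cv2.INTER_CUBIC))
E
```

```text
time_s: 3.25
ee_pos: [0.553, 0.2612, 0.2564]
tcp_rot: [[-0.146, -0.989, 0.001], [-0.989, 0.146, -0.0], [0.0, -0.001, -1.0]]
wrist_force: [0.5, 0.4, 0.2]
grip_width: 0.0939
time_s: 3.65
ee_pos: [0.5427, 0.3338, 0.2559]
tcp_rot: [[-0.144, -0.99, 0.0], [-0.99, 0.144, -0.001], [0.001, -0.0, -1.0]]
wrist_force: [0.2, 0.3, -0.0]
grip_width: 0.0941
[0.5426507  0.33378815 0.25589479] [-0.02598984 -0.00718559  0.00551602 -0.00527389  0.00238566  0.00211964] [ 4.43063455e-01  3.42749312e-01  1.21320492e+00 -1.14554076e-03
  1.58617776e+00  2.15808779e+00]
```

View pics/w3c.png

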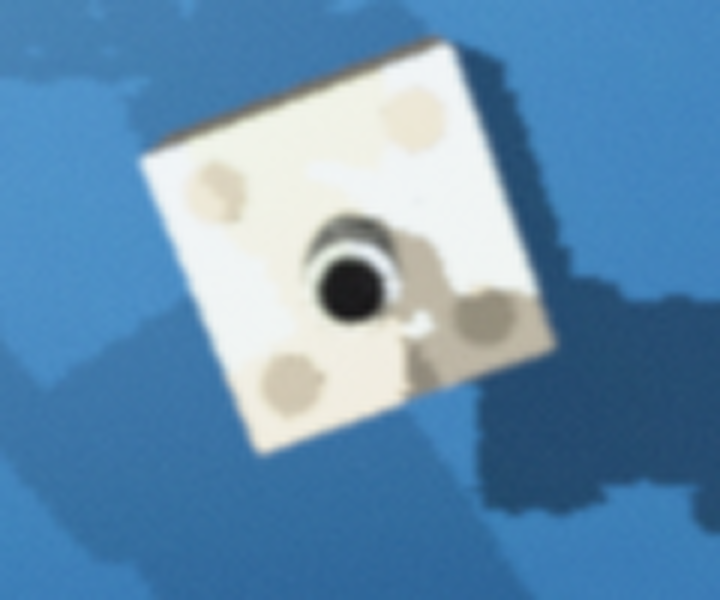

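View pics/w3.png

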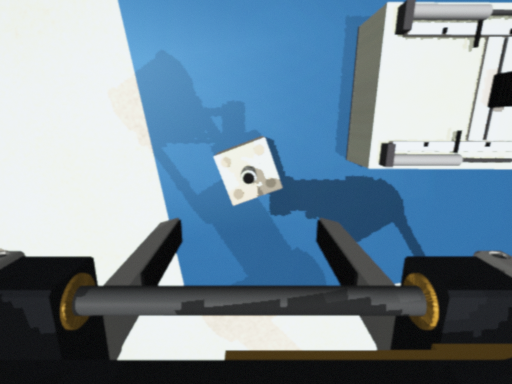

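```bash

python3 - <<'E'
from h import *
import pickle
np.set_printoptions(precision=4,suppress=True)
s=pickle.load(open('w3.pkl','rb'));ci=optics.camera_info('wrist');RT=wristpose(s)
p=ray2plane(ci,crop((351,290),6,190,130),.104,RT)[0];print('head',p)
W=ray2plane(ci,crop([(142,157),(445,40),(556,347),(262,455)],6,190,130),.06,RT);print(W.mean(0),np.linalg.norm(W[0]-W[1]))
s=status.get_state();print(s['ee_pos'])
print('tool delta cm',100*s['tcp_rot'].T@(np.r_[p[:2],.070]-s['ee_pos']))
E
```

```text
head [0.5431 0.3338 0.104 ]
[0.5434 0.3337 0.06  ] 0.0787253746675816
[0.5429 0.3332 0.256 ]
tool delta cm [-0.0851 -0.0095 18.6027]
```

```bash
python3 -m crank '[[[0,0,2.5],[0,0,0],1],[[0,0,3],[0,0,0],1],[[0,0,3],[0,0,0],0.4],[[0,0,3],[0,0,0],0.3],[[0,0,3],[0,0,0],0.2],[[0,0,2.5],[0,0,0],0],[[0,0,1.7],[0,0,0],-0.2],[[0,0,0],[0,0,0],-0.2],[[0,0,0],[0,0,0],-0.2],[[0,0,0],[0,0,0],-0.2]]' 15
python3 -m crank '[[[0,0,0],[0,0,0],-0.2],[[0,0,0],[0,0,0],-0.2]]'
```

```text
time_s: 4.7
ee_pos: [0.544, 0.3345, 0.0706]
tcp_rot: [[-0.145, -0.989, 0.003], [-0.989, 0.145, 0.001], [-0.001, -0.002, -1.0]]
wrist_force: [-0.5, -0.2, -0.2]
grip_width: 0.0382
time_s: 4.9
ee_pos: [0.5432, 0.3351, 0.07]
tcp_rot: [[-0.143, -0.99, 0.002], [-0.99, 0.143, 0.001], [-0.001, -0.002, -1.0]]
wrist_force: [-0.3, -0.4, 0.1]
grip_width: 0.0378
```

```bash
python3 -m crank '[[[0.1,0,0],[0,0,0],-0.2],[[0,0,0],[0,0,0],-1],[[0,0,0],[0,0,0],-1],[[0,0,0],[0,0,0],-1],[[0,0,0],[0,0,0],-1],[[0,0,0],[0,0,0],-1],[[0,0,0],[0,0,0],-1],[[0,0,0],[0,0,0],-1]]' 15
python3 - <<'E'
from h import *
im=optics.capture('wrist'); cv2.imwrite('pics/w4.png',im[:,:,::-1])
E
```

```text
time_s: 5.7
ee_pos: [0.5425, 0.334, 0.0689]
tcp_rot: [[-0.143, -0.99, 0.0], [-0.99, 0.143, 0.0], [-0.0, -0.0, -1.0]]
wrist_force: [-0.7, -0.0, -0.0]
grip_width: 0.0213
```

View pics/w4.png

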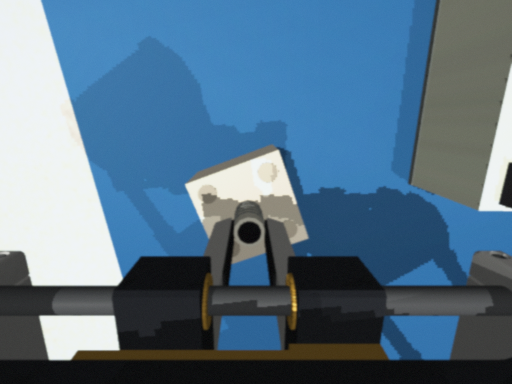

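```bash
python3 -m crank '[[[0,0,-1],[0,0,0],-1],[[0,0,-2],[0,0,0],-1],[[0,0,-2.5],[0,0,0],-1],[[0,0,-2.5],[0,0,0],-1],[[0,0,-2.5],[0,0,0],-1],[[0,0,-2.5],[0,0,0],-1],[[0,0,-2.5],[0,0,0],-1],[[0,0,-2.5],[0,0,0],-1],[[0,0,0],[0,0,0],-1],[[0,0,0],[0,0,0],-1]]'
python3 - <<'E'
from h import *
import pickle
np.set_printoptions(precision=4,suppress=True)
s=status.get_state();print(s['ee_pos'],s['grip_width'],s['wrist_force'])
im=optics.capture('wrist')
pickle.dump(s,open('w5.pkl','wb'))
cv2.imwrite('pics/w5.png',im[:,:,::-1])
cv2.imwrite('pics/w5c.png',cv2.resize(im[180:270,190:310,::-1],None,fx=6,fy=6,interpolation=cv2.INTER_CUBIC))
im=optics.capture('scene');cv2.imwrite('pics/s5.png',im[:,:,::-1])
b=np.array([0.5906,-.1077]);print(100*s['tcp_rot'].T@(np.r_[b,s['ee_pos'][2]]-s['ee_pos']))
E
```

```text
time_s: 6.75
ee_pos: [0.5423, 0.3338, 0.249]
tcp_rot: [[-0.143, -0.99, 0.001], [-0.99, 0.143, 0.0], [-0.0, -0.001, -1.0]]
wrist_force: [-0.0, -0.4, -1.3]
grip_width: 0.0212
[0.5423 0.3338 0.249 ] 0.02124640809478399 [-0.0309 -0.4179 -1.2834]
[ 43.0064 -11.1082  -0.0007]
```

View pics/w5c.png

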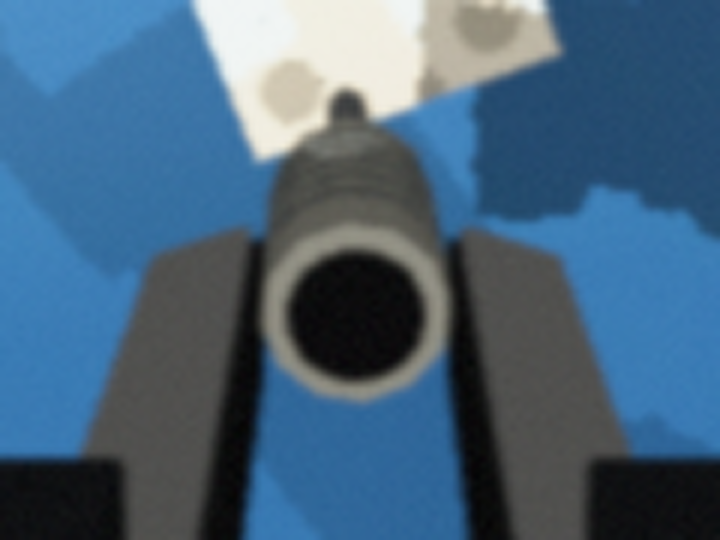

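View pics/s5.png

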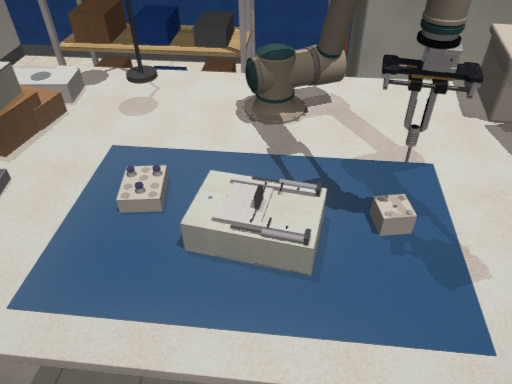

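```bash

python3 - <<'E'
from h import *
import pickle
np.set_printoptions(precision=4,suppress=True)
s=pickle.load(open('w5.pkl','rb'));ci=optics.camera_info('wrist');RT=wristpose(s);e=s['ee_pos']
for uv,z in [((355,314),.035),((347,97),-.059)]:
    p=ray2plane(ci,crop(uv,6,190,180),e[2]+z,RT)[0];print(s['tcp_rot'].T@(p-e))
E
```

```text
[ 0.0005 -0.0011 -0.035 ]
[-0.0008 -0.0009  0.059 ]
```

```bash
python3 -m crank '[[[3.6,-0.9,0],[0,0,0],-1],[[3.6,-0.9,0],[0,0,0],-1],[[3.6,-0.9,0],[0,0,0],-1],[[3.6,-0.9,0],[0,0,0],-1],[[3.6,-0.9,0],[0,0,0],-1],[[3.6,-0.9,0],[0,0,0],-1],[[3.6,-0.9,0],[0,0,0],-1],[[3.6,-0.9,0],[0,0,0],-1],[[3.6,-0.9,0],[0,0,0],-1],[[3.6,-0.9,0],[0,0,0],-1]]'
python3 -m crank '[[[3.5,-1,0],[0,0,0],-1],[[3.5,-1,0],[0,0,0],-1],[[0,0,2],[0,0,0],-1],[[0,0,2],[0,0,0],-1],[[0,0,2],[0,0,0],-1],[[0,0,1],[0,0,0],-1],[[0,0,0],[0,0,0],-1],[[0,0,0],[0,0,0],-1],[[0,0,0],[0,0,0],-1],[[0,0,0],[0,0,0],-1]]'
python3 - <<'E'
from h import *
import pickle
np.set_printoptions(precision=4,suppress=True)
s=status.get_state();print(s['ee_pos'],s['grip_width'],s['wrist_force'])
im=optics.capture('wrist')
pickle.dump(s,open('w6.pkl','wb'))
cv2.imwrite('pics/w6c.png',cv2.resize(im[160:270,190:310,::-1],None,fx=5,fy=5,interpolation=cv2.INTER_CUBIC))
im=optics.capture('scene');cv2.imwrite('pics/s6c.png',cv2.resize(im[100:260,150:330,::-1],None,fx=4,fy=3.7,interpolation=cv2.INTER_CUBIC))
b=np.array([0.5906,-.1077]);print(100*s['tcp_rot'].T@(np.r_[b,s['ee_pos'][2]]-s['ee_pos']))
E
```

```text
time_s: 7.85
ee_pos: [0.5789, -0.0366, 0.2471]
tcp_rot: [[-0.143, -0.99, -0.003], [-0.99, 0.143, 0.001], [-0.0, 0.003, -1.0]]
wrist_force: [0.1, 0.5, -0.6]
grip_width: 0.0209
time_s: 8.85
ee_pos: [0.5903, -0.1075, 0.18]
tcp_rot: [[-0.143, -0.99, 0.002], [-0.99, 0.143, -0.001], [0.0, -0.002, -1.0]]
wrist_force: [0.6, 0.6, -0.7]
grip_width: 0.021
[ 0.5903 -0.1075  0.18  ] 0.02104048486621199 [ 0.59    0.5551 -0.7099]
[ 0.0181 -0.0316  0.0001]
```

View pics/w6c.png

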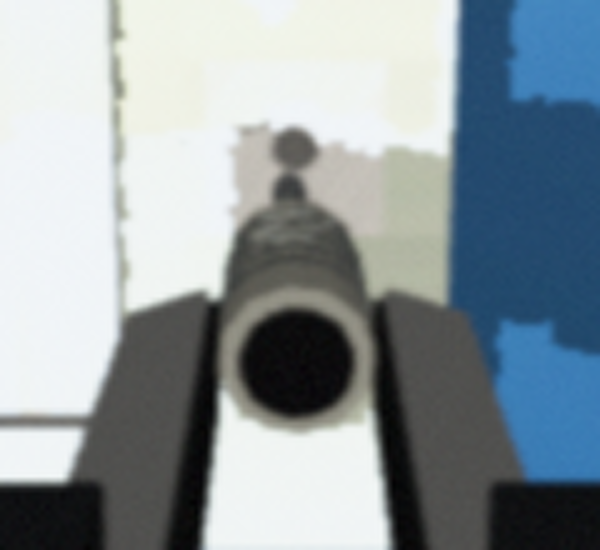

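View pics/s6c.png

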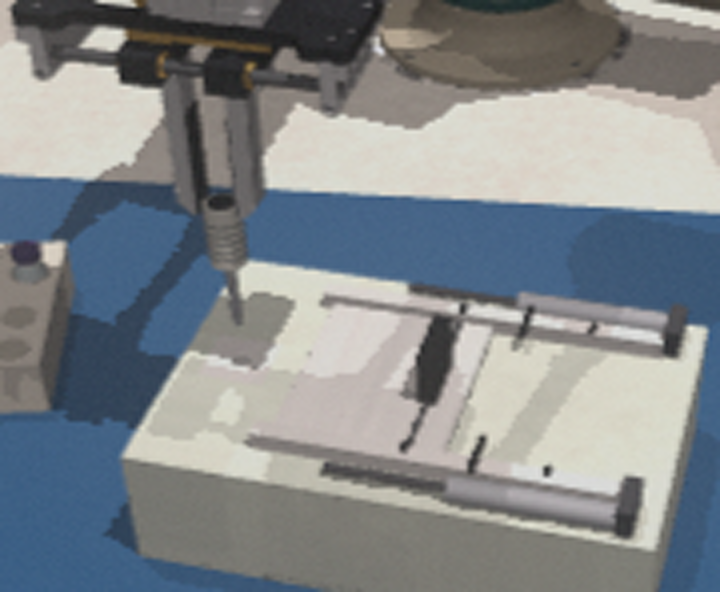

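```bash

python3 - <<'E'
from h import *
import pickle
np.set_printoptions(precision=4,suppress=True)
s=pickle.load(open('w6.pkl','rb'));ci=optics.camera_info('wrist');RT=wristpose(s);e=s['ee_pos']
for uv,z in [((296,362),e[2]+.035),((289,178),e[2]-.059),((295,148),.09)]:
    p=ray2plane(ci,crop(uv,5,190,160),z,RT)[0];print(p,s['tcp_rot'].T@(p-e))
s=status.get_state();print(s['ee_pos'])
E
```

```text
[ 0.5912 -0.1082  0.215 ] [ 0.0006 -0.001  -0.035 ]
[ 0.592 -0.107  0.121] [-0.0008 -0.0015  0.059 ]
[ 0.5905 -0.108   0.09  ] [ 0.0004 -0.0001  0.09  ]
[ 0.5901 -0.1074  0.1798]
```

```bash
python3 -m crank '[[[0.1,0.1,0.5],[0,0,0],-1],[[0,0,1],[0,0,0],-1],[[0,0,0.7],[0,0,0],-1],[[0,0,0],[0,0,0],-1],[[0,0,0],[0,0,0],-1],[[0,0,0],[0,0,0],-1]]'
python3 - <<'E'
from h import *
import pickle
np.set_printoptions(precision=4,suppress=True)
s=status.get_state();print(s['ee_pos'],s['grip_width'],s['wrist_force'])
im=optics.capture('wrist')
pickle.dump(s,open('w7.pkl','wb'))
cv2.imwrite('pics/w7c.png',cv2.resize(im[175:235,215:285,::-1],None,fx=10,fy=10,interpolation=cv2.INTER_CUBIC))
im=optics.capture('scene');cv2.imwrite('pics/s7c.png',cv2.resize(im[140:220,180:280,::-1],None,fx=7,fy=7,interpolation=cv2.INTER_CUBIC))
E
```

```text
time_s: 9.55
ee_pos: [0.5887, -0.1083, 0.1571]
tcp_rot: [[-0.143, -0.99, 0.0], [-0.99, 0.143, -0.0], [0.0, -0.0, -1.0]]
wrist_force: [-0.0, -0.0, -0.7]
grip_width: 0.021
[ 0.5887 -0.1083  0.1571] 0.020976607615054686 [-0.0316 -0.0482 -0.6933]
```

View pics/w7c.png

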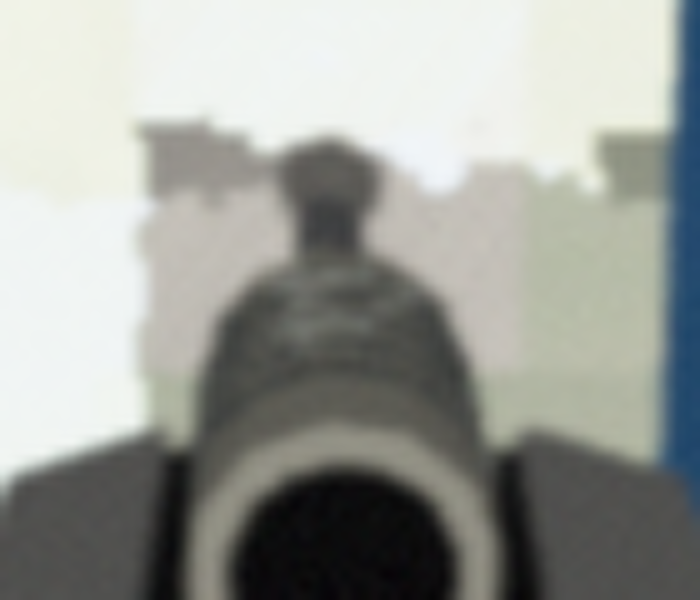

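View pics/s7c.png

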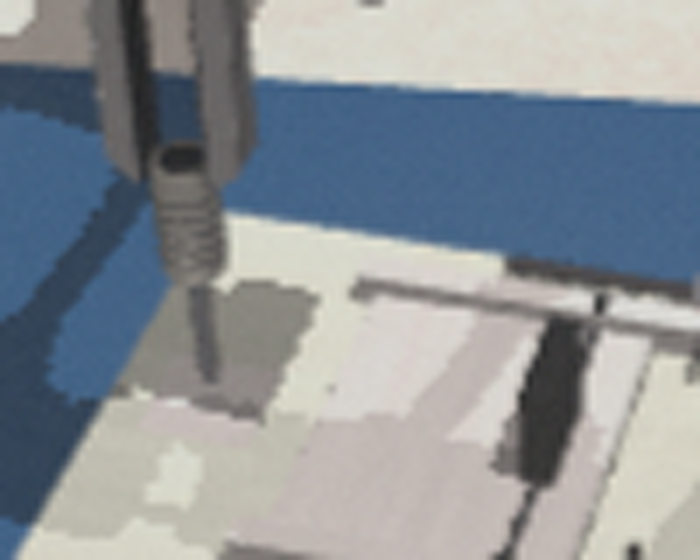

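```bash

python3 - <<'E'
from h import *
import pickle
np.set_printoptions(precision=4,suppress=True)
s=pickle.load(open('w7.pkl','rb'));ci=optics.camera_info('wrist');RT=wristpose(s);e=s['ee_pos']
for uv,z in [((330,205),e[2]-.059),((330,188),.09)]:
    p=ray2plane(ci,crop(uv,10,215,175),z,RT)[0];print(p,s['tcp_rot'].T@(p-e))
s=status.get_state();print(s['ee_pos'])
E
```

```text
[ 0.5905 -0.108   0.0981] [-0.0006 -0.0017  0.059 ]
[ 0.5902 -0.1079  0.09  ] [-0.0007 -0.0013  0.0671]
[ 0.5888 -0.1083  0.1573]
```

Tip and port agree within 0.5 mm. Inserting slowly.

```bash
python3 -m crank '[[[0,0,0.5],[0,0,0],-1],[[0,0,0.5],[0,0,0],-1],[[0,0,0.5],[0,0,0],-1],[[0,0,0],[0,0,0],-1]]'
python3 -m crank '[[[0,0,0.5],[0,0,0],-1],[[0,0,0.5],[0,0,0],-1],[[0,0,0.5],[0,0,0],-1],[[0,0,0],[0,0,0],-1]]'
```

```text
time_s: 10.05
ee_pos: [0.5878, -0.108, 0.1408]
tcp_rot: [[-0.143, -0.99, -0.002], [-0.99, 0.143, 0.001], [-0.0, 0.002, -1.0]]
wrist_force: [-0.0, -0.5, -0.5]
grip_width: 0.0211
time_s: 10.45
ee_pos: [0.5878, -0.1081, 0.1259]
tcp_rot: [[-0.143, -0.99, -0.002], [-0.99, 0.143, 0.0], [-0.0, 0.002, -1.0]]
wrist_force: [0.3, -0.1, 0.3]
grip_width: 0.021
```

```bash
python3 -m crank '[[[0,0,0.6],[0,0,0],-1],[[0,0,0.6],[0,0,0],-1],[[0,0,0.6],[0,0,0],-1],[[0,0,0.4],[0,0,0],-1],[[0,0,0.3],[0,0,0],-1],[[0,0,0],[0,0,0],-1],[[0,0,0],[0,0,0],-1]]'
```

```text
time_s: 11.15
ee_pos: [0.5886, -0.1083, 0.102]
tcp_rot: [[-0.143, -0.99, 0.0], [-0.99, 0.143, -0.0], [0.0, -0.0, -1.0]]
wrist_force: [0.3, -0.3, -0.5]
grip_width: 0.0213
```

```bash
python3 -m crank '[[[0,0,0.2],[0,0,0],-1],[[0,0,0.15],[0,0,0],-1],[[0,0,0],[0,0,0],-1],[[0,0,0],[0,0,0],-1]]'
```

```text
time_s: 11.55
ee_pos: [0.5888, -0.1083, 0.0989]
tcp_rot: [[-0.143, -0.99, 0.001], [-0.99, 0.143, -0.0], [0.0, -0.001, -1.0]]
wrist_force: [-0.7, 0.6, 1.6]
grip_width: 0.0214
```

```bash
python3 -m crank '[[[0,0,0.1],[0,0,0],-1],[[0,0,0],[0,0,0],-0.2],[[0,0,0],[0,0,0],-0.2],[[0,0,0],[0,0,0],-0.2],[[0,0,0],[0,0,0],-0.2],[[0,0,-2],[0,0,0],-0.2],[[0,0,-2.5],[0,0,0],-0.2],[[0,0,-3],[0,0,0],-0.2],[[0,0,-3],[0,0,0],-0.2],[[0,0,0],[0,0,0],-0.2]]'
python3 - <<'E'
from h import *
import pickle
np.set_printoptions(precision=4,suppress=True)
s=status.get_state();print(s['ee_pos'],s['grip_width'],s['wrist_force'])
im=optics.capture('wrist')
pickle.dump(s,open('w8.pkl','wb'))
cv2.imwrite('pics/w8.png',im[:,:,::-1])
im=optics.capture('scene');cv2.imwrite('pics/s8c.png',cv2.resize(im[140:260,180:330,::-1],None,fx=5,fy=5,interpolation=cv2.INTER_CUBIC))
E
```

```text
time_s: 12.55
ee_pos: [0.5913, -0.1091, 0.2068]
tcp_rot: [[-0.143, -0.99, 0.008], [-0.99, 0.143, -0.003], [0.001, -0.009, -1.0]]
wrist_force: [-0.5, 0.6, -0.3]
grip_width: 0.0371
[ 0.5913 -0.1091  0.2068] 0.03710028354803516 [-0.4801  0.6379 -0.2936]
```

View pics/w8.png

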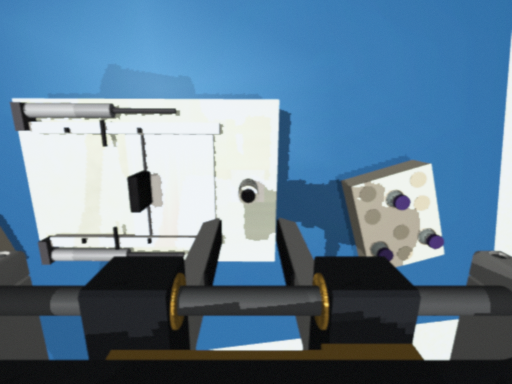

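View pics/s8c.png

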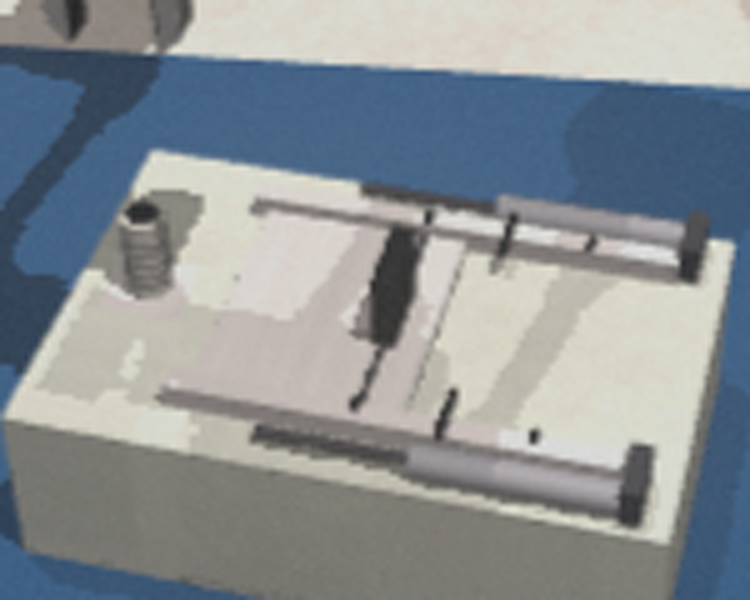

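```bash
python3 -m crank '[[[-2.5,0,0],[0,0,0],0.2],[[-3.5,0,0],[0,0,0],0.2],[[-3.5,0,0],[0,0,0],0.2],[[-2.5,0,0],[0,0,0],0.2],[[0,0,0],[0,0,0],0.2],[[0,0,0],[0,0,0],0.2],[[0,0,0],[0,0,0],0.2]]'
python3 - <<'E'
from h import *
import pickle
np.set_printoptions(precision=4,suppress=True)
s=status.get_state();print(s['ee_pos'],s['grip_width'],s['wrist_force'],s['qpos'])
im=optics.capture('wrist')
pickle.dump(s,open('w9.pkl','wb'))
cv2.imwrite('pics/w9.png',im[:,:,::-1])
cv2.imwrite('pics/w9c.png',cv2.resize(im[140:240,190:340,::-1],None,fx=5,fy=5,interpolation=cv2.INTER_CUBIC))
print(100*s['tcp_rot'].T@(np.array([.6078,.0111,.105])-s['ee_pos']))
E
```

```text
time_s: 13.35
ee_pos: [0.6051, 0.0095, 0.2013]
tcp_rot: [[-0.144, -0.99, -0.002], [-0.99, 0.144, -0.001], [0.001, 0.002, -1.0]]
wrist_force: [-0.6, -0.6, 0.5]
grip_width: 0.0566
[0.6051 0.0095 0.2013] 0.05662154353051616 [-0.581  -0.5715  0.5343] [-0.0986  0.3107  1.3918 -0.0009  1.4411  1.6169]
[-0.204  -0.2684  9.6322]
```

View pics/w9c.png

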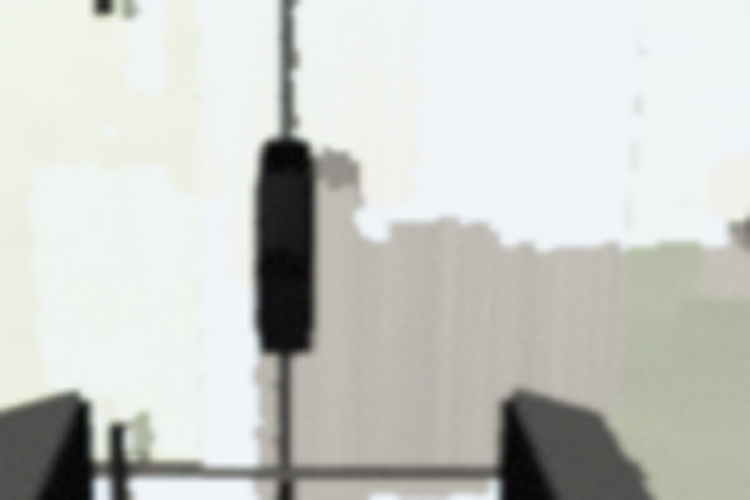

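```bash
python3 -m crank '[[[-0.2,-0.2,2],[0,0,0],0.2],[[0,0,2.5],[0,0,0],0.2],[[0,0,2.5],[0,0,0],0.2],[[0,0,1.6],[0,0,0],0.2],[[0,0,0.9],[0,0,0],0.2],[[0,0,0],[0,0,0],0.2],[[0,0,0],[0,0,0],0.2]]' 30
python3 - <<'E'
from h import *
np.set_printoptions(precision=4,suppress=True)
s=status.get_state();print(s['ee_pos'],s['grip_width'],s['wrist_force'])
im=optics.capture('wrist')
cv2.imwrite('pics/w10.png',im[:,:,::-1])
print(100*s['tcp_rot'].T@(np.array([.6078,.0111,.105])-s['ee_pos']))
E
```

```text
time_s: 14.1
ee_pos: [0.6085, 0.0116, 0.1081]
tcp_rot: [[-0.144, -0.99, 0.001], [-0.99, 0.144, -0.0], [0.0, -0.001, -1.0]]
wrist_force: [-0.8, -0.9, 0.8]
grip_width: 0.0561
[0.6085 0.0116 0.1081] 0.05614375214993776 [-0.8449 -0.8869  0.8206]
[0.0611 0.067  0.3086]
```

View pics/w10.png

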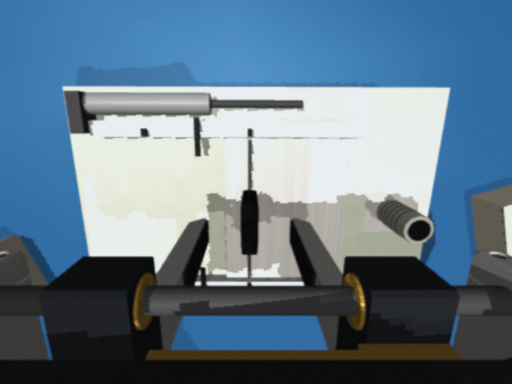

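The tab (250,222) is midway between the fingers, and the probe is seated at (415,225). Closing on the tab.

```bash
python3 -m crank '[[[0,0,0.2],[0,0,0],-1],[[0,0,0],[0,0,0],-1],[[0,0,0],[0,0,0],-1],[[0,0,0],[0,0,0],-1],[[0,0,0],[0,0,0],-1],[[0,0,0],[0,0,0],-1],[[0,0,0],[0,0,0],-1],[[0,0,0],[0,0,0],-1],[[0,0,0],[0,0,0],-1],[[0,0,0],[0,0,0],-1]]' 30
python3 - <<'E'
from h import *
np.set_printoptions(precision=4,suppress=True)
s=status.get_state();print(s['ee_pos'],s['grip_width'],s['wrist_force'])
im=optics.capture('wrist')
cv2.imwrite('pics/w11.png',im[:,:,::-1])
E
```

```text
time_s: 15.15
ee_pos: [0.6079, 0.0117, 0.1055]
tcp_rot: [[-0.143, -0.99, -0.0], [-0.99, 0.143, -0.001], [0.001, -0.0, -1.0]]
wrist_force: [-1.3, -1.6, 0.7]
grip_width: 0.0099
[0.6079 0.0117 0.1055] 0.009916503657835534 [-1.3163 -1.5766  0.6735]
```

View pics/w11.png

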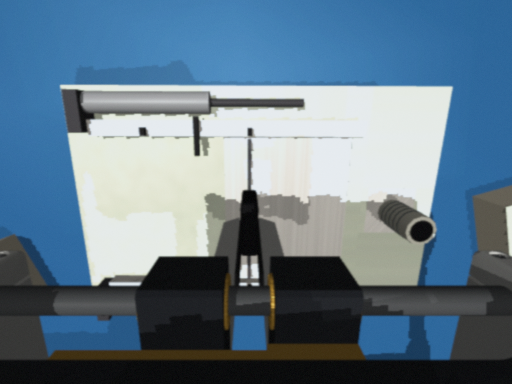

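```bash
python3 -m crank '[[[-0.4,0,0],[0,0,0],-1],[[-0.5,0,0],[0,0,0],-1],[[-0.5,0,0],[0,0,0],-1],[[-0.6,0,0],[0,0,0],-1],[[-0.6,0,0],[0,0,0],-1],[[-0.6,0,0],[0,0,0],-1],[[-0.4,0,0],[0,0,0],-1],[[-0.4,0,0],[0,0,0],-1],[[0,0,0],[0,0,0],-1],[[0,0,0],[0,0,0],-1]]'
python3 - <<'E'
from h import *
np.set_printoptions(precision=4,suppress=True)
s=status.get_state();print(s['ee_pos'],s['grip_width'],s['wrist_force'])
print('travel',(s['ee_pos'][:2]-[.6078,.0111])@[.1431,.9897])
im=optics.capture('wrist')
cv2.imwrite('pics/w12.png',im[:,:,::-1])
im=optics.capture('scene');cv2.imwrite('pics/s12c.png',cv2.resize(im[140:260,180:330,::-1],None,fx=5,fy=5,interpolation=cv2.INTER_CUBIC))
E
```

```text
time_s: 16.2
ee_pos: [0.6137, 0.0502, 0.1055]
tcp_rot: [[-0.142, -0.99, -0.0], [-0.99, 0.142, -0.004], [0.004, -0.0, -1.0]]
wrist_force: [-1.0, -6.7, 1.5]
grip_width: 0.0095
[0.6137 0.0502 0.1055] 0.009520005794630325 [-0.9725 -6.6836  1.5449]
travel 0.039576078876669425
```

View pics/w12.png

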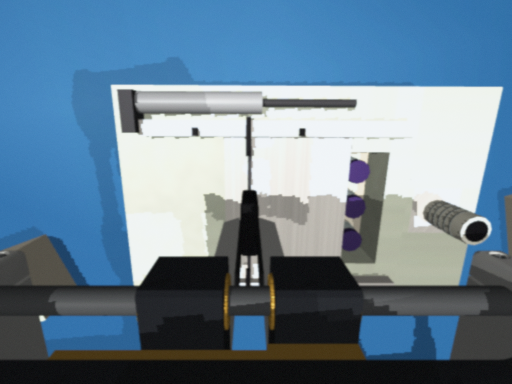

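View pics/s12c.png

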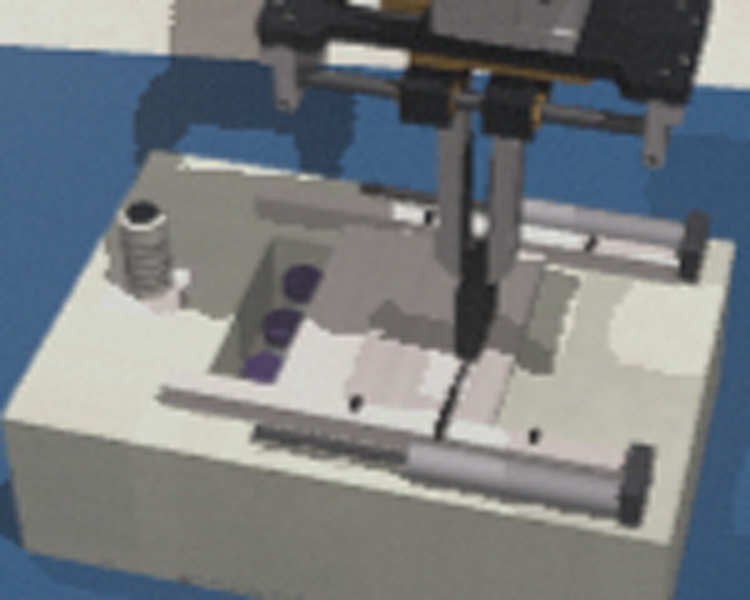

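The crossbar lines up with the long rib in both views, one row of vials is uncovered, and the probe is seated. I'll hold it there, then check for drift.

```bash
python3 -m crank '[[[0,0,0],[0,0,0],-1],[[0,0,0],[0,0,0],-1],[[0,0,0],[0,0,0],-1],[[0,0,0],[0,0,0],-1],[[0,0,0],[0,0,0],-1],[[0,0,0],[0,0,0],-1],[[0,0,0],[0,0,0],-1],[[0,0,0],[0,0,0],-1],[[0,0,0],[0,0,0],-1],[[0,0,0],[0,0,0],-1]]'
python3 - <<'E'
from h import *
s=status.get_state()
print('travel',(s['ee_pos'][:2]-[.6078,.0111])@[.1431,.9897])
im=optics.capture('wrist')
cv2.imwrite('pics/w13.png',cv2.resize(im[80:260,100:500,::-1],None,fx=2,fy=2))
E
```

```text
time_s: 17.3
ee_pos: [0.6136, 0.0501, 0.1055]
tcp_rot: [[-0.143, -0.99, -0.0], [-0.99, 0.143, -0.004], [0.004, -0.0, -1.0]]
wrist_force: [-1.2, -7.1, 0.9]
grip_width: 0.0099
travel 0.039412338728291675
```

View pics/w13.png

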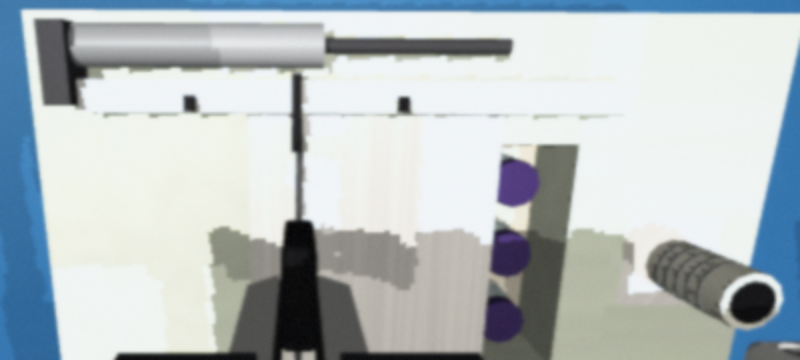

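The hold is steady: the bar at (299,190) is in line with the long rib at (297,110).

```bash
python3 -c "
from rig import workorder; print(workorder.hand_in())"
```

```text
the job is handed in; nothing more can be done
None
```

The probe is fully home in the port and let go. The shutter is held at half travel with a 30 N grip, and the job was handed in at about 17 s with no verdict reported.

- **Probe:** the head stands on the chiller's top, upright to the eye in the scene and wrist views. I did not measure its final angle or offset. The 1.6 N contact force appeared at the height expected for fully home. The shutter was still shut when I let go.
- **Shutter:** travel worked out from the tool position is about 39.4 mm. The wrist force is about 7 N against the spring, near the expected 8 N. The cross bar lines up with the long rib and one row of vials is uncovered. It held steady over a 1 s check.
- **Vials:** nothing went near the tray.
- **Disagreements:** the finger opening read 9.9 mm on the 12 mm tab and 21.3 mm on the 22 mm head, which I put down to pad give. The tab's top measured from the first scene picture was 17 mm off in x. I ignored that reading because the top and wrist views agreed with each other.

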